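Clear and start the induction hob

ROBOT

A 6-joint arm with a two-finger parallel gripper is mounted at the origin on a cart in front of the work surface, level with it; the furniture and walls round the work are solid. World frame = base frame: x ahead of the robot, y to its left, z up, the work surface at z = 0. Lengths are in mm, angles in rad, forces in N, time in s.
With the tool pointing down it reaches from about 400 to 925 mm from the base axis. Payload 12.5 kg.
Tool frame: the origin (TCP) lies midway between the tips of the shut fingers; the grasp point (between the pads) lies 19 mm behind it; z points along the fingers, y is the line along which they close (so a half turn about z gives the same grasp; the last joint's range is limited). The gripper opens to 95 mm and grips with 3 to 60 N. Pads are 20 mm wide; open, the fingers measure 119 mm over their backs; the gripper's body (75 mm by 180 mm) begins 59 mm behind the grasp point.
Start: joints at [-1.301, 0.491, 1.559, -0, 1.092, -0.106], TCP at [229.409, -581.393, 214.661] pointing down, gripper open.
Joint ranges: [-3.1, 3.1], [-0.84, 2.19], [0.05, 2.79], [-1.13, 4.28], [0.06, 2.93], [-2.69, 2.69]. Speed limits (rad/s): [2.22, 2.22, 2.79, 3.14, 3.14, 3.14].

INTERFACE

Orientations are given as [roll, pitch, yaw] about the fixed x, y, z axes, in that order (R = Rz(yaw) Ry(pitch) Rx(roll)).
In Python, from cell import state, viewer, env, models gives the robot as it stands. The module is installed in compiled form; this text tells all that it offers.
- The arm moves only by the tool arm_command, never from a script. Its argument "rows" is a list of rows, each a list of 2 entries, a list of its own where there are three numbers: the shift along the tool's x, y, z normalised to -1 to 1, where 1 is 0.25 m, then the turn about the tool's z normalised to -1 to 1, where 1 is pi rad. A call has exactly 5 rows; each row shifts and turns the commanded pose from where the row before left it, along the tool's axes as they then stand; what a row does not reach is not made up. A row lasts 1/10 s, in which the tool goes at most 50 mm and 8.59 degrees, less where a joint would pass 70% of its speed; a pose out of reach is approached as far as the arm can. A call with a number of a shift or a turn outside -1 to 1 is refused whole. A call with a gripper value outside its range is refused whole. "claw" is the opening, from 0 (shut) to 1 (fully open), set as the call begins (left out, the last holds). The fingers move at their own pace and stop on an object; the grip force is fixed at half the most. Time passes only in rows, so rows that do not move let the fingers close, or fill a call up. It gives the time, the measured TCP pose, the force, the opening and the grip force at its end, in the units of the state.
- state(): the state, without advancing time (a new reading comes with each control period).
- viewer.read_camera(name): name is "scene" or "top"; returns (picture, depth): 420x560x3 uint8, red, green, blue; 420x560 float32, mm along the optical axis (not along the pixel's ray), 0 where there is no reading.
- viewer.get_calibration(name): a dict with "camera_matrix" (3x3 intrinsics, pixels), "world_to_cam" (4x4, takes a point from world to camera coordinates). Camera axes: x right, y up, looking along -z (the intrinsics and any distortion apply to the point x, -y, -z); pixel columns grow to the right and rows downward; lengths in mm; the calibration is good to about 2 mm. A picture is of the moment at which its call begins. get_calibration takes no time and is no camera call.
- env.job_done(): hands the job in; it is judged then, once.
Trained networks look in the newest picture that a camera, given by its name, has taken for a name from the list of things; names that differ only in an ending like _2 or _b are one class to them, and where a whole thing is asked for, a point or a joint stands for the part that bears it (a point fixed in the world has none). Each returns a list of dicts, best first, with "confidence" (0 to 1); they miss things now and then, are a little off and sometimes report something else, mostly with a low value. They report only what shows in the picture. A call takes as long as a camera call. They do not tell look-alikes from the thing itself.
- models.search_frame(camera, label): "position" ([x, y, z] in mm, in world coordinates, good to about 4 mm: the middle of the surface that is visible of it).
- models.mark_of(camera, label): "position" ([x, y, z] in mm, in world coordinates, good to about 4 mm: a listed point, or the origin of a listed thing).
The state is a dict: "t": time; "joints": joint angles; "qvel": joint speeds; "tau": joint torques, N m; "eef_pos": TCP position; "tcp_rot": TCP orientation; "ft_force": force on the tool from outside, world axes, zero at the start; "moment": the same for the moment, N m; "opening": opening from 0.0 (shut) to 1.0 (fully open); "grip_force": force on a finger pad.
Only numpy, scipy, OpenCV 4.12 (cv2) and the standard library are available. Lean on these libraries where they do the work, as an engineer would, in place of code of your own. Each camera call takes 0.05 s, during which the arm holds its last target. There are 200 camera calls.

TASK

Get the portable induction hob going for the frying pan: first take the salt shaker off the glass and stand it upright on the worktop, next slide the pan so that its base is wholly inside the large printed ring, then press and hold the round power key for half a second with the fingertips, with about 5 to 15 newtons. After that push the flush dial in until it springs out, and turn it clockwise a quarter turn to the third dot. Press no other key, never press the power key harder than 20 newtons, and leave the things round the hob where they stand.

Things in the scene. Friction and masses are not known exactly. Their poses are not given: they have to be found in the camera images.
- hob: Portable induction hob, 300 mm deep, 290 mm wide, black glass top at z = 55 mm; it does not move. Origin: centre of its underside. x points to its back (away from the robot), y to its left, z up. Controls along its front edge: a row of four keys 40 mm apart (their order changes) 115 mm in front of the origin, and the dial at the right. The worktop near it is free but for the things listed.
- zone (a point): Centre of the cooking zone on the glass, z = 55 mm, 40 mm from the hob's origin toward its back. A large ring of radius 88 mm is printed round it (and a small one of radius 46 mm). Axes as the hob's.
- pan: Black frying pan, 0.65 kg, loose on the glass, off the zone. Base 136 mm in diameter, rim 170 mm, 42 mm high, walls leaning out. Origin: centre of its underside. x points along the handle, which points to the hob's left and ends 247 mm from the centre, 23 mm wide; above the pan's underside, the handle's lower side is 33 mm (at the rim) to 52 mm (at its end), its top at most 67 mm.
- shaker_mid (a point): Middle of the salt shaker, half-way up (45 mm above its foot): glass with a light cap with holes, 44 mm in diameter up to 70 mm high, the cap narrowing to 34 mm, 90 mm high in all, 0.1 kg. It starts upright on the zone behind the pan.
- key_power_top (a point): Centre of the top face of the power key, the only round one: 25 mm in diameter, 2 mm proud of the glass (z = 57 mm), marked with a broken ring and a bar. Membrane key: gives 1.5 mm at 6 N per mm, then is hard. It answers when the fingers press it with more than 4 N for 0.3 s; over 20 N harms it. Axes as the hob's.
- key_minus_top (a point): Centre of the top face of a 22 mm square key with one bar, built like the power key. Not to be pressed.
- key_plus_top (a point): Centre of the top face of a 22 mm square key with a cross. Not to be pressed.
- key_lock_top (a point): Centre of the top face of a 22 mm square key with a padlock sign. Not to be pressed.
- dial_top (a point): Centre of the top of the dial, a round ribbed metal cap, 40 mm in diameter, in a well of the glass with a steel bezel; rises with it. Latched, it is 1.5 mm above the glass (z = 56.5 mm); sprung out, 19.5 mm (z = 74.5 mm). A black line is its pointer. Printed round it: a bar for 0 at the hob's back side, then dots 1 to 6 clockwise, 30 degrees apart, growing in size.
- dial_pop (a joint): Height of the dial, m: 0 latched flush, -0.005 pushed right in, 0.018 sprung out. Pushed in by 3 mm or more (about 4 N) the latch lets go, and the dial rises under its spring (1 to 3 N) as the push is taken away. It does not latch again.
- dial (a joint): Turn of the dial, rad, 0 at the bar, growing clockwise seen from above, stop at pi; the third dot is at 1.571. Stiff (0.03 N m): stays where it is left.
- jar: Glass jar with a red lid, 60 mm in diameter, 86 mm high, loose on the worktop beside the hob; origin at the centre of its foot. Leave alone.
- spice_jar: Spice jar with a dark cap, 44 mm in diameter, 105 mm high, loose on the worktop beside the hob; origin at the centre of its foot. Leave alone.
- mug: Mug, 86 mm across, 120 mm with its handle, 88 mm high, loose on the worktop at the right of the hob; origin at the centre of its foot's bounds. Leave alone.
- wine_glass: Wine glass, 91 mm in diameter, 207 mm high, loose on the worktop at the right rear of the hob; origin at the centre of its foot. Leave alone.
- tin: Short food tin, 75 mm in diameter, 58 mm high, loose on the worktop at the left of the hob, under the pan's handle; origin at the centre of its foot. Leave alone.
Things that resemble listed ones, but are neither listed nor needed, are in the scene too. Leave any purple look-alike of the part that bears shaker_mid alone.

How it is judged (in metres and radians):
On the way, in this order (a step that is already met when the one before it is completed fails the run):
1. the salt shaker stands upright on the worktop, let go (height (world z) of shaker_mid below 0.055 m and angle between shaker_mid's own z axis and vertical below 0.15 rad and linear speed of salt_shaker below 0.03 m/s and contact force between salt_shaker and the fingers below 0.1 N), for 0.2 s.
2. the pan stands with its base inside the large ring (horizontal distance between pan and zone below 0.018 m and angle between pan's own z axis and vertical below 0.08 rad and height (world z) of pan below 0.062 m and linear speed of pan below 0.02 m/s), for 0.2 s.
3. the power key is pressed with more than 4 N for 0.3 s (contact force between key_power and the fingers above 4 N), for 0.3 s.
4. the dial has sprung out (value of joint dial_pop above 0.013 m), for 0.2 s.
At the end, for the whole second after the job is handed in: The shaker stands upright (within 0.15 rad) on the worktop; the pan stands flat on the glass with its centre within 18 mm of the zone's centre (its base inside the large ring); the dial is out (over 13 mm) and points to the third dot within 0.22 rad; all at rest and let go (all of step 2 and height (world z) of shaker_mid below 0.055 m and angle between shaker_mid's own z axis and vertical below 0.15 rad and value of joint dial_pop above 0.013 m and value of joint dial between 1.351 and 1.791 rad and linear speed of salt_shaker below 0.03 m/s); the robot touches nothing.
It fails at once if the power key is pressed harder than 20 N (contact force between key_power and anything else above 20 N).
It fails at once if another key is pressed (more than 2 N) (contact force between any of key_minus, key_plus, key_lock and anything else above 2 N).
It fails at once if the pan is tipped (angle between pan's own z axis and vertical above 0.5 rad).
It fails at once if a thing beside the hob is moved by more than 20 mm or knocked over (distance of any of jar, spice_jar, mug, wine_glass, tin from where it was at the start of the episode above 0.02 m or angle between any of jar, spice_jar, mug, wine_glass, tin's own z axis and vertical above 0.3 rad).
It also fails if it takes over 72 s, if anything falls off the work surface, if the arm or the gripper's body presses on something with over 40 N, if the wrist force passes 120 N, or if a joint passes its speed limit or range.

## Working session

There is one attempt and no reset: what is moved stays moved. The work goes in short steps, Python scripts to look and compute and a tool call to move; the robot and the scene stay as the last step left them, time stands still between calls to the robot, and variables do not carry over. Pictures are saved under pics/ and viewed, at most 10 in all, crops included, and the job is handed in when it is done.

Besides the shell and the picture viewer there is one more tool, called after "Request:" by a JSON object that holds its "api" and its "payload". arm_command: Moves the arm, as the interface text tells. Scaled input: -1 to 1 covers 0.25 m each way for a shift and pi rad each way for a turn. Its arguments: {"type":"object","properties":{"rows":{"type":"array","items":{"type":"array"}},"claw":{"type":"number"}},"required":["rows"]}

```bash
mkdir -p pics
cat > h.py <<'E'
import numpy as np, cv2
from cell import state, viewer, env, models
def px2w(cam,u,v,z=None,d=None):
    c=viewer.get_calibration(cam);K=np.array(c["camera_matrix"]);T=np.linalg.inv(np.array(c["world_to_cam"]))
    r=np.linalg.inv(K)@[u,v,1.];r=np.array([r[0],-r[1],-r[2]])
    if d is not None: return (T@np.r_[r*d,1])[:3]
    o=T[:3,3];w=T[:3,:3]@r
    return o+w*(z-o[2])/w[2]
def w2px(cam,p):
    c=viewer.get_calibration(cam);q=np.array(c["world_to_cam"])@np.r_[p,1.]
    q=np.array(c["camera_matrix"])@[q[0],-q[1],-q[2]];return q[:2]/q[2]
def snap(cam,name):
    p,d=viewer.read_camera(cam);cv2.imwrite(f"pics/{name}.png",cv2.resize(p[:,:,::-1],(800,600)));return p,d
E
python3 - <<'E'
from h import *
np.set_printoptions(precision=1,suppress=True)
print(state())
for c in ["scene","top"]:
    snap(c,c+"0")
    for n in ["hob","zone","pan","shaker_mid","key_power_top","key_minus_top","key_plus_top","key_lock_top","dial_top","jar","spice_jar","mug","wine_glass","tin"]:
        r=models.mark_of(c,n)
        print(c,n,[(np.round(x["position"]).astype(int).tolist(),round(x["confidence"],2),w2px(c,x["position"]).round()*10/7) for x in r[:3]])
print(state()["t"])
E
```

```text
{'t': 0.0, 'joints': array([-1.3,  0.5,  1.6, -0. ,  1.1, -0.1]), 'qvel': array([-0., -0., -0.,  0., -0., -0.]), 'tau': array([ -0. , -61.3, -25.8,   0.1,   0. ,  -0. ]), 'eef_pos': array([ 229.3, -581.1,  214. ]), 'tcp_rot': array([-3.1, -0. ,  0.4]), 'ft_force': array([-0.3, -0.2,  0.3]), 'moment': array([0., 0., 0.]), 'grip_force': 0.0, 'opening': 1.0002854952615385}
scene hob [([566, 91, -1], 0.94, array([355.7, 368.6]))]
scene zone []
scene pan [([550, 92, 61], 0.62, array([361.4, 337.1]))]
scene shaker_mid [([684, 49, 99], 0.85, array([335.7, 281.4])), ([656, -305, 47], 0.76, array([494.3, 270. ])), ([356, 166, 46], 0.7, array([402.9, 417.1]))]
scene key_power_top [([455, 76, 56], 0.63, array([408.6, 360. ]))]
scene key_minus_top [([455, 114, 54], 0.62, array([387.1, 370. ]))]
scene key_plus_top [([451, 158, 52], 0.53, array([364.3, 381.4]))]
scene key_lock_top [([453, 198, 55], 0.42, array([340. , 387.1]))]
scene dial_top [([462, -7, 56], 0.55, array([447.1, 344.3]))]
scene jar [([432, 328, -1], 0.92, array([264.3, 464.3])), ([453, 196, 53], 0.62, array([341.4, 388.6]))]
scene
[... 617 characters left out ...]
 42], 0.73, array([578.6, 244.3]))]
top key_power_top [([452, 72, 57], 0.49, array([361.4, 355.7]))]
top key_minus_top [([456, 114, 57], 0.46, array([335.7, 352.9]))]
top key_plus_top [([446, 152, 57], 0.39, array([312.9, 358.6]))]
top key_lock_top [([450, 191, 55], 0.42, array([288.6, 355.7]))]
top dial_top [([454, 71, 55], 0.69, array([361.4, 354.3]))]
top jar [([435, 320, 0], 0.6, array([220. , 364.3]))]
top spice_jar [([468, -146, -2], 0.73, array([484.3, 350. ]))]
top mug [([617, -167, -2], 0.67, array([495.7, 268.6])), ([569, 337, -1], 0.48, array([214.3, 287.1]))]
top wine_glass [([725, -125, -1], 0.8, array([472.9, 210. ]))]
top tin [([570, 337, -2], 0.89, array([214.3, 287.1]))]
1.5
```

View pics/scene0.png

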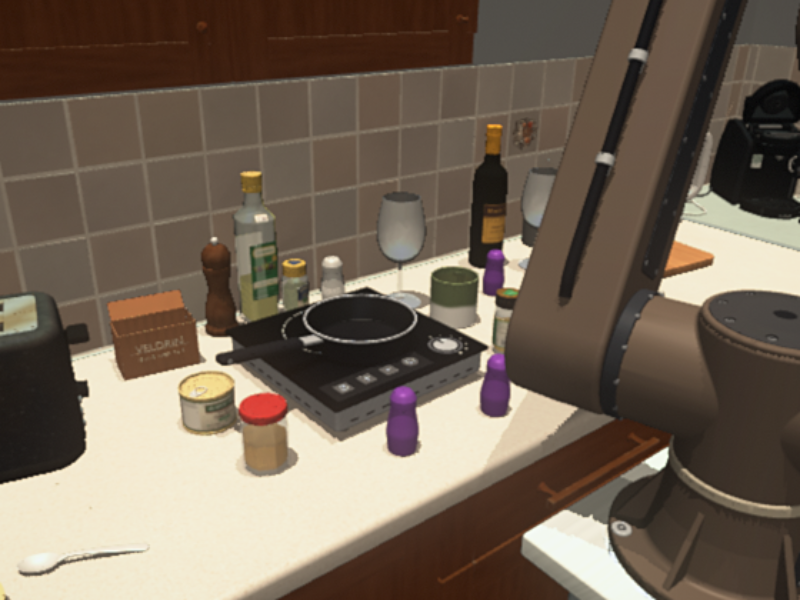

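View pics/top0.png

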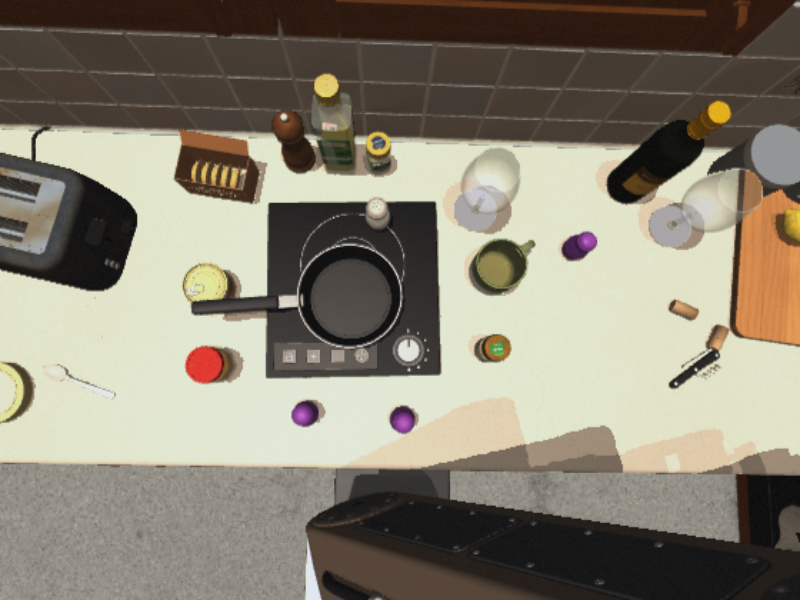

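The top view shows the hob at about px (267–440, 203–377). The pan is at (350,297) and the salt shaker, with a light cap, at (377,212). The keys lie along row 355, with the round one rightmost at (362,355), and the dial is at (408,350). The purple shakers at (305,413), (402,420) and (580,245) are decoys. Next I measure the hob, keys and dial.

Run:
```python
from h import *
np.set_printoptions(precision=3,suppress=True)
s=state();print(s["joints"],s["eef_pos"],s["tcp_rot"])
p,d=viewer.read_camera("top")
# rectified patch of the glass plane z=56: 4 px/mm would be too big; x 400..520, y -60..240 -> 780x312
X=np.array([[520,240],[520,-60],[400,-60],[400,240]],float)
src=np.float32([w2px("top",[a,b,56]) for a,b in X]);dst=np.float32([[0,0],[780,0],[780,312],[0,312]])
cv2.imwrite("pics/rect.png",cv2.warpPerspective(p[:,:,::-1],cv2.getPerspectiveTransform(src,dst),(780,312),flags=cv2.INTER_CUBIC))
X=np.array([[740,260],[740,-80],[390,-80],[390,260]],float)
src=np.float32([w2px("top",[a,b,55]) for a,b in X]);dst=np.float32([[0,0],[680,0],[680,700],[0,700]])
im=cv2.warpPerspective(p,cv2.getPerspectiveTransform(src,dst),(680,700))
m=(im.max(2)<110).astype(np.uint8);m=cv2.morphologyEx(m,cv2.MORPH_CLOSE,np.ones((41,41)))
m=cv2.morphologyEx(m,cv2.MORPH_OPEN,np.ones((81,81)))
c=max(cv2.findContours(m,0,1)[0],key=cv2.contourArea);(cx,cy),wh,a=cv2.minAreaRect(c)
print("hob centre",740-cy/2,260-cx/2,np.array(wh)/2,a)
for n in ["shaker_mid","pan","dial_top","key_power_top","zone","hob"]:
  for c in ["top","scene"]:
    if c=="scene" and n=="shaker_mid":viewer.read_camera("scene")
    print(n,c,[(np.array(x["position"]).round(1),round(x["confidence"],2)) for x in models.mark_of(c,n)[:3]])
```

```text
[-1.301  0.491  1.559  0.     1.092 -0.106] [ 229.413 -581.393  214.677] [ 3.141 -0.     0.376]
hob centre 568.2345428466797 89.69775390625 [298.478 290.586] 88.02507019042969
shaker_mid top [(array([ 656.3, -305.8,   41.3]), 0.9), (array([349.3,   0.4,  42. ]), 0.71), (array([356.1, 163.4,  42.4]), 0.62)]
shaker_mid scene [(array([353.1, 165.7,  44.4]), 0.94), (array([684.7,  49.8,  97.5]), 0.84), (array([ 653.8, -301.8,   47.9]), 0.81)]
pan top [(array([552.1,  93.2,  51.3]), 0.93)]
pan scene [(array([549.7,  92.9,  58.7]), 0.87)]
dial_top top [(array([464.3,  -4.7,  59.3]), 0.74)]
dial_top scene [(array([464. ,  -2.9,  56.7]), 0.51)]
key_power_top top [(array([456.6,  72.1,  54.8]), 0.64), (array([459.5, 114.8,  55.8]), 0.21)]
key_power_top scene [(array([454.7,  75. ,  51.1]), 0.64)]
zone top [(array([605.3,  96.8,  54.2]), 0.7)]
zone scene []
hob top [(array([449.9, 190.1,  57.3]), 0.29)]
hob scene [(array([568. ,  90.5,  -0.1]), 0.65)]
```

View pics/rect.png

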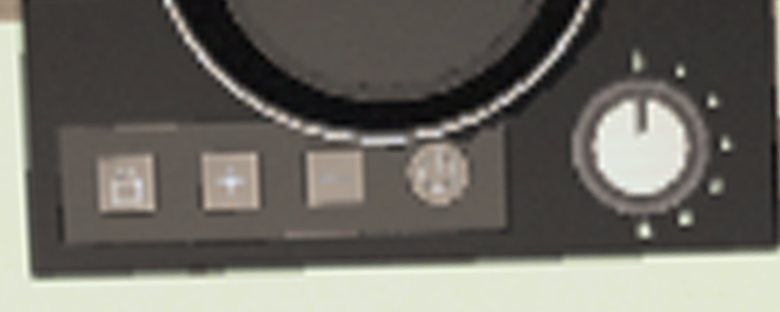

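The rectified view, at 2.6 px/mm, shows these positions:
- **Keys, left to right:** lock, plus, minus, then the round power key at px (438,173), which is about (453.5, 71.5).
- **Dial:** px (641,147), about (463.5, -6.5), with its pointer at 0.
- **Hob:** yaw about 0.035, putting the zone at about (608, 91).

First I square the tool and head for the shaker.

Request:
{"api": "arm_command", "payload": {"rows": [[[0, 0, -0.04], 0.04], [[0, 0, -0.04], 0.04], [[0, 0, 0], 0.04], [[0.11, -0.155, 0], 0], [[0.11, -0.155, 0], 0]], "claw": 1}}

```text
t: 2.7
eef_pos: [284.4, -503.4, 234.3]
tcp_rot: [-3.141, 0.0, -0.004]
ft_force: [1.4, 0.1, -0.1]
opening: 1.001
grip_force: 0.0
```

Request:
{"api": "arm_command", "payload": {"rows": [[[0.11, -0.155, 0], 0], [[0.11, -0.155, 0], 0], [[0.11, -0.155, 0], 0], [[0.11, -0.155, 0], 0], [[0.11, -0.155, 0], 0]]}}

```text
t: 3.2
eef_pos: [423.1, -308.7, 234.9]
tcp_rot: [3.141, -0.0, -0.001]
ft_force: [0.1, -0.3, 0.1]
opening: 1.0
grip_force: 0.0
```

Request:
{"api": "arm_command", "payload": {"rows": [[[0.11, -0.155, 0], 0], [[0.11, -0.155, 0], 0], [[0.11, -0.155, 0], 0], [[0.11, -0.155, 0], 0], [[0.11, -0.155, 0], 0]]}}

```text
t: 3.7
eef_pos: [560.9, -115.0, 234.8]
tcp_rot: [3.141, -0.0, -0.001]
ft_force: [-0.0, -1.0, -0.2]
opening: 1.002
grip_force: 0.0
```

Request:
{"api": "arm_command", "payload": {"rows": [[[0.1, -0.134, 0], 0], [[0.1, -0.134, 0], 0], [[0.1, -0.134, 0], 0], [[0.1, -0.134, 0], 0], [[0.1, -0.134, 0], 0]]}}

```text
t: 4.2
eef_pos: [686.0, 52.2, 234.7]
tcp_rot: [3.141, -0.0, -0.001]
ft_force: [0.3, -0.8, -0.4]
opening: 1.002
grip_force: 0.0
```

Request:
{"api": "arm_command", "payload": {"rows": [[[0, 0, 0], 0], [[0, 0, 0.15], 0], [[0, 0, 0.15], 0], [[0, 0, 0.15], 0], [[0, 0, 0.1], 0]]}}

```text
t: 4.7
eef_pos: [684.0, 50.1, 94.5]
tcp_rot: [3.141, 0.003, -0.001]
ft_force: [0.0, 0.8, -0.5]
opening: 0.999
grip_force: 0.0
```

Request:
{"api": "arm_command", "payload": {"rows": [[[0, 0, 0], 0], [[0, 0, 0], 0], [[0, 0, 0], 0], [[0, 0, 0], 0], [[0, 0, 0], 0]], "claw": 0.3}}

```text
t: 5.2
eef_pos: [685.6, 50.5, 98.4]
tcp_rot: [3.141, -0.002, -0.001]
ft_force: [0.1, -0.1, -0.0]
opening: 0.637
grip_force: 0.0
```

Request:
{"api": "arm_command", "payload": {"rows": [[[0, 0, 0], 0], [[0, 0, 0], 0], [[0, 0, 0], 0], [[0, 0, 0], 0], [[0, 0, 0], 0]]}}

```text
t: 5.7
eef_pos: [685.2, 50.6, 97.2]
tcp_rot: [3.142, -0.0, -0.001]
ft_force: [0.4, 1.2, 1.6]
opening: 0.396
grip_force: 29.7
```

Request:
{"api": "arm_command", "payload": {"rows": [[[0, 0, 0], 0], [[0, 0, 0], 0], [[0, 0, -0.04], 0], [[0, 0, -0.06], 0], [[0, 0, -0.06], 0]]}}

```text
t: 6.2
eef_pos: [685.3, 50.5, 138.5]
tcp_rot: [3.141, -0.0, -0.001]
ft_force: [0.8, -1.0, -0.7]
opening: 0.393
grip_force: 29.5
```

Run:
```python
from h import *
s=state();print(s["t"],s["opening"],s["grip_force"],s["eef_pos"],s["ft_force"])
p,d=viewer.read_camera("scene")
a=w2px("scene",s["eef_pos"]);print(a)
u,v=a.astype(int);u=max(u,100)
cv2.imwrite("pics/g.png",cv2.resize(p[max(v-90,0):v+90,u-100:u+140,::-1],(720,540)))
```

```text
6.2 0.39295943023901864 29.510012307437137 [685.25877447  50.48689995 138.54740163] [ 0.78636877 -1.03326037 -0.66584783]
[233.60729647 181.17244867]
```

View pics/g.png

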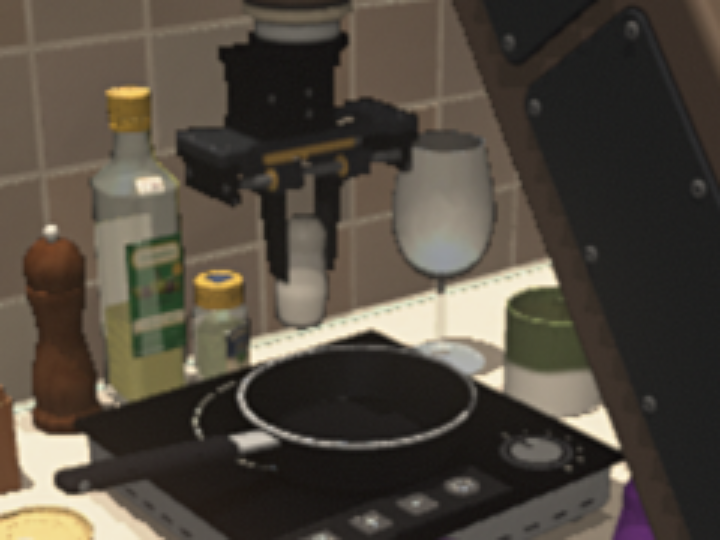

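Image: the shaker hangs upright between the fingers, clear of the glass, and the pan is unmoved. Now I carry it to the free worktop at about (520,-270).

Request:
{"api": "arm_command", "payload": {"rows": [[[0, 0, -0.16], 0], [[0, 0, -0.16], 0], [[-0.08, 0.16, 0], 0], [[-0.08, 0.16, 0], 0], [[-0.08, 0.16, 0], 0]]}}

```text
t: 6.75
eef_pos: [624.2, -70.4, 218.2]
tcp_rot: [3.141, -0.001, -0.0]
ft_force: [0.2, 0.3, -1.4]
opening: 0.391
grip_force: 29.5
```

Request:
{"api": "arm_command", "payload": {"rows": [[[-0.08, 0.16, 0], 0], [[-0.08, 0.16, 0], 0], [[-0.08, 0.16, 0], 0], [[-0.08, 0.16, 0], 0], [[-0.08, 0.16, 0], 0]]}}

```text
t: 7.25
eef_pos: [523.8, -270.8, 218.1]
tcp_rot: [3.141, -0.001, -0.001]
ft_force: [-0.3, 0.0, -1.2]
opening: 0.395
grip_force: 29.5
```

Request:
{"api": "arm_command", "payload": {"rows": [[[0, 0, 0], 0], [[0, 0, 0.16], 0], [[0, 0, 0.18], 0], [[0, 0, 0.18], 0], [[0, 0, 0.1], 0]]}}

```text
t: 7.75
eef_pos: [524.1, -268.3, 59.7]
tcp_rot: [-3.14, 0.002, -0.001]
ft_force: [0.2, -0.7, -1.8]
opening: 0.395
grip_force: 29.5
```

Request:
{"api": "arm_command", "payload": {"rows": [[[0, 0, 0.04], 0], [[0, 0, 0.02], 0], [[0, 0, 0.01], 0], [[0, 0, 0], 0], [[0, 0, 0], 0]]}}

```text
t: 8.25
eef_pos: [525.3, -269.5, 45.8]
tcp_rot: [3.14, -0.002, -0.001]
ft_force: [-0.4, -0.2, -0.6]
opening: 0.392
grip_force: 29.5
```

Request:
{"api": "arm_command", "payload": {"rows": [[[0, 0, 0.006], 0], [[0, 0, 0.004], 0], [[0, 0, 0.003], 0], [[0, 0, 0], 0], [[0, 0, 0], 0]]}}

```text
t: 8.75
eef_pos: [525.1, -269.4, 42.1]
tcp_rot: [3.141, -0.001, -0.001]
ft_force: [-0.3, 1.7, 5.1]
opening: 0.392
grip_force: 30.1
```

Request:
{"api": "arm_command", "payload": {"rows": [[[0, 0, 0], 0], [[0, 0, 0], 0], [[0, 0, 0], 0], [[0, 0, 0], 0], [[0, 0, 0], 0]], "claw": 1}}

```text
t: 9.25
eef_pos: [524.8, -269.3, 41.3]
tcp_rot: [3.142, 0.0, -0.001]
ft_force: [0.2, -0.3, -0.4]
opening: 0.754
grip_force: 0.0
```

Request:
{"api": "arm_command", "payload": {"rows": [[[0, 0, 0], 0], [[0, 0, 0], 0], [[0, 0, -0.1], 0], [[0, 0, -0.18], 0], [[0, 0, -0.18], 0]]}}

```text
t: 9.75
eef_pos: [524.4, -269.0, 157.3]
tcp_rot: [-3.141, 0.001, -0.001]
ft_force: [0.2, 0.2, 0.2]
opening: 0.996
grip_force: 0.0
```

Run:
```python
from h import *
for c in ["top","scene"]:
    p,d=viewer.read_camera(c)
    for n in ["shaker_mid","pan"]: print(c,n,[(np.array(x["position"]).round(1),round(x["confidence"],2)) for x in models.mark_of(c,n)[:5]])
    if c=="top":cv2.imwrite("pics/t1.png",p[:,:,::-1])
s=state();print(s["t"],s["eef_pos"],s["opening"])
```

```text
top shaker_mid [(array([ 653.6, -305. ,   43. ]), 0.89), (array([467. ,  -3.1,  52.7]), 0.67), (array([353.9, 166.4,  43.2]), 0.66), (array([ 525.7, -265.6,   42.8]), 0.47)]
top pan [(array([548.6,  94.7,  53.1]), 0.88), (array([ 468.2, -143.8,   -1. ]), 0.35)]
scene shaker_mid [(array([344.2,   5.7,  45.2]), 0.96), (array([352.6, 166.6,  43.8]), 0.75), (array([ 659.9, -304.8,   44.2]), 0.71), (array([552. ,  92.2,  59.6]), 0.58)]
scene pan [(array([550.8,  95.6,  56.2]), 0.69)]
10.05 [ 524.27900618 -268.95533702  155.32401172] 0.9991853577251775
```

View pics/t1.png

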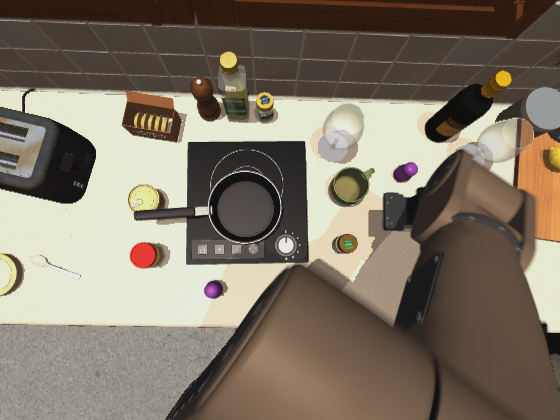

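Top image: the pan is unmoved at px (245,208), and the hand hides the shaker at (395,210). The network reports the shaker at (525,-266), 43 mm high, so it is upright. Now I bring the open fingers in front of the pan.

Request:
{"api": "arm_command", "payload": {"rows": [[[0, 0, -0.1], 0], [[-0.04, -0.18, 0], 0], [[-0.04, -0.18, 0], 0], [[-0.04, -0.18, 0], 0], [[-0.04, -0.18, 0], 0]]}}

```text
t: 10.55
eef_pos: [483.8, -87.6, 180.0]
tcp_rot: [-3.141, 0.002, -0.002]
ft_force: [1.2, -0.3, -0.0]
opening: 1.0
grip_force: 0.0
```

Request:
{"api": "arm_command", "payload": {"rows": [[[-0.04, -0.18, 0], 0], [[-0.04, -0.18, 0], 0], [[-0.04, -0.18, 0], 0], [[-0.04, -0.18, 0], 0], [[0, 0, 0.1], 0]]}}

```text
t: 11.05
eef_pos: [444.5, 94.9, 156.8]
tcp_rot: [-3.141, -0.002, 0.004]
ft_force: [1.0, 0.2, 0.2]
opening: 1.003
grip_force: 0.0
```

Request:
{"api": "arm_command", "payload": {"rows": [[[0, 0, 0.1], 0], [[0, 0, 0.1], 0], [[0, 0, 0.08], 0], [[0, 0, 0.04], 0], [[0, 0, 0], 0]]}}

```text
t: 11.55
eef_pos: [444.3, 90.7, 74.8]
tcp_rot: [3.141, 0.004, -0.001]
ft_force: [-0.9, 0.1, 0.7]
opening: 1.001
grip_force: 0.0
```

Request:
{"api": "arm_command", "payload": {"rows": [[[0.04, 0, 0], 0], [[0.04, 0, 0], 0], [[0.04, 0, 0], 0], [[0.04, 0, 0], 0], [[0.04, 0, 0], 0]]}}

```text
t: 12.05
eef_pos: [495.8, 90.7, 76.6]
tcp_rot: [3.141, 0.0, -0.001]
ft_force: [-5.1, 0.5, 3.4]
opening: 1.002
grip_force: 2.4
```

Request:
{"api": "arm_command", "payload": {"rows": [[[0.03, 0, 0], 0], [[0.03, 0, 0], 0], [[0.02, 0, 0], 0], [[0.02, 0, 0], 0], [[0, 0, 0], 0]]}}

```text
t: 12.55
eef_pos: [521.0, 90.7, 76.4]
tcp_rot: [3.142, -0.001, -0.001]
ft_force: [-1.4, 0.2, 1.0]
opening: 0.998
grip_force: 0.9
```

Run:
```python
from h import *
for c in ["top","scene"]:
    p,d=snap(c,c+"2")
    for n in ["zone","pan"]: print(c,n,[(np.array(x["position"]).round(1),round(x["confidence"],2)) for x in models.mark_of(c,n)[:3]])
s=state();print(s["t"],s["eef_pos"],s["ft_force"])
```

```text
top zone [(array([ 728. , -126.3,   -4.9]), 0.16)]
top pan [(array([599.5,  91.1,  54.1]), 0.82)]
scene zone []
scene pan [(array([602.6,  88.6,  58.7]), 0.79)]
12.85 [520.44309597  90.73281042  76.38502405] [-0.05577809  0.72571017  0.41604634]
```

View pics/scene2.png

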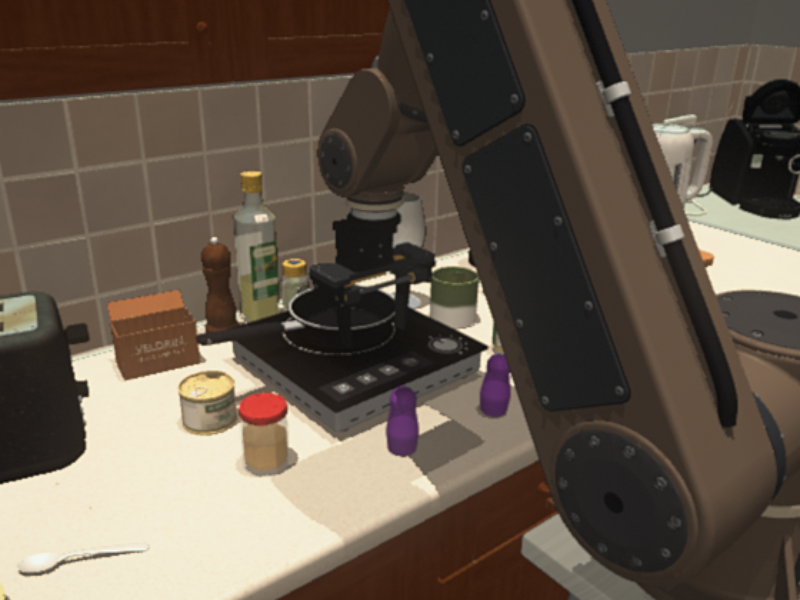

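The scene view shows both fingers against the pan's front wall, near px (345,310), and the pan almost centred. I push another 7.5 mm, then back off.

Request:
{"api": "arm_command", "payload": {"rows": [[[0.015, 0, 0], 0], [[0.015, 0, 0], 0], [[0, 0, 0], 0], [[-0.04, 0, 0], 0], [[-0.08, 0, 0], 0]]}}

```text
t: 13.35
eef_pos: [498.0, 90.7, 76.3]
tcp_rot: [-3.142, -0.002, -0.001]
ft_force: [-0.2, -0.3, -0.4]
opening: 1.0
grip_force: 0.0
```

Request:
{"api": "arm_command", "payload": {"rows": [[[-0.1, 0, 0], 0], [[-0.06, 0, -0.1], 0], [[0, 0.02, -0.1], 0], [[0, 0.02, 0], 0], [[0, 0.04, 0], 0]], "claw": 0}}

```text
t: 13.85
eef_pos: [457.6, 70.7, 126.7]
tcp_rot: [3.142, -0.002, -0.0]
ft_force: [0.3, 0.4, -0.4]
opening: 0.638
grip_force: 0.0
```

Run:
```python
from h import *
p,d=snap("top","top3")
for n in ["zone","pan","shaker_mid"]: print(n,[(np.array(x["position"]).round(1),round(x["confidence"],2)) for x in models.mark_of("top",n)[:4]])
s=state();print(s["t"],s["eef_pos"],s["ft_force"],s["opening"])
```

```text
zone []
pan [(array([607.9,  86.9,  55.1]), 0.59)]
shaker_mid [(array([ 525. , -266. ,   42.9]), 0.77), (array([ 652.1, -303.3,   43.7]), 0.77)]
14.05 [457.42606999  70.48063641 125.62268462] [0.02162568 0.10131251 0.21657419] 0.4706053621726757
```

View pics/top3.png

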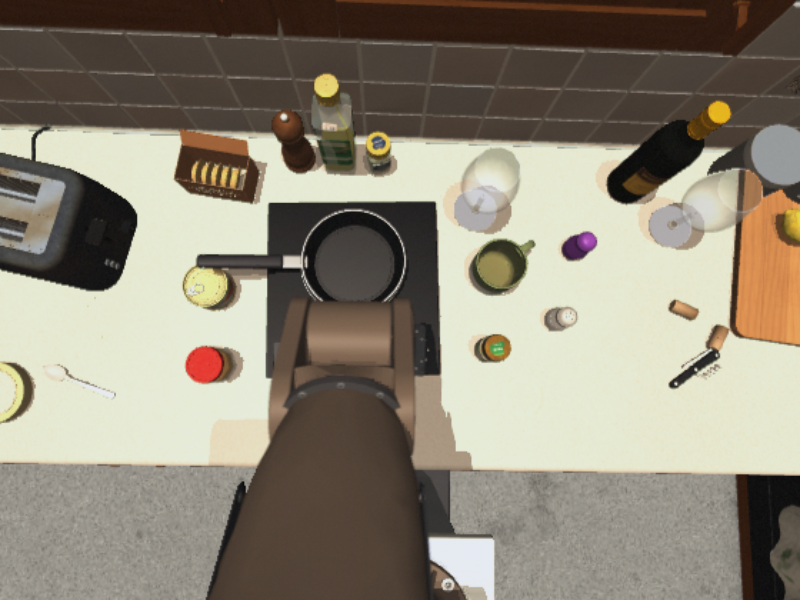

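The top view shows the pan centred over the ring at px (353,262) and the salt shaker upright at (562,318). Next comes the power key.

Request:
{"api": "arm_command", "payload": {"rows": [[[-0.016, -0.004, 0], 0], [[0, 0, 0.04], 0], [[0, 0, 0.08], 0], [[0, 0, 0.08], 0], [[0, 0, 0.04], 0]]}}

```text
t: 14.55
eef_pos: [452.9, 72.0, 64.4]
tcp_rot: [3.141, 0.002, -0.001]
ft_force: [-0.1, -0.4, 0.2]
opening: 0.047
grip_force: 0.0
```

Request:
{"api": "arm_command", "payload": {"rows": [[[0, 0, 0.012], 0], [[0, 0, 0], 0], [[0, 0, 0], 0], [[0, 0, 0], 0], [[0, 0, 0], 0]]}}

```text
t: 15.05
eef_pos: [453.9, 71.8, 63.9]
tcp_rot: [3.142, -0.001, -0.001]
ft_force: [0.6, 1.6, -0.2]
opening: 0.003
grip_force: 0.0
```

Request:
{"api": "arm_command", "payload": {"rows": [[[0, 0, 0.012], 0], [[0, 0, 0.01], 0], [[0, 0, 0], 0], [[0, 0, 0], 0], [[0, 0, 0], 0]]}}

```text
t: 15.55
eef_pos: [453.7, 71.8, 57.8]
tcp_rot: [3.141, 0.0, -0.001]
ft_force: [0.7, -0.9, 0.7]
opening: 0.001
grip_force: 0.0
```

Request:
{"api": "arm_command", "payload": {"rows": [[[0, 0, 0.004], 0], [[0, 0, 0], 0], [[0, 0, 0], 0], [[0, 0, 0], 0], [[0, 0, 0], 0]]}}

```text
t: 16.05
eef_pos: [453.8, 71.8, 56.9]
tcp_rot: [3.142, -0.0, -0.001]
ft_force: [-0.4, 0.4, 2.2]
opening: 0.004
grip_force: 1.0
```

Contact. I press in small steps.

Request:
{"api": "arm_command", "payload": {"rows": [[[0, 0, 0.003], 0], [[0, 0, 0], 0], [[0, 0, 0], 0], [[0, 0, 0], 0], [[0, 0, 0], 0]]}}

```text
t: 16.55
eef_pos: [453.8, 71.8, 56.3]
tcp_rot: [3.142, -0.0, -0.001]
ft_force: [-0.2, 0.8, 6.5]
opening: 0.006
grip_force: 2.9
```

Request:
{"api": "arm_command", "payload": {"rows": [[[0, 0, 0.001], 0], [[0, 0, 0], 0], [[0, 0, 0], 0], [[0, 0, 0], 0], [[0, 0, 0], 0]]}}

```text
t: 17.05
eef_pos: [453.8, 71.8, 56.1]
tcp_rot: [3.142, -0.0, -0.001]
ft_force: [-1.1, 0.1, 7.6]
opening: 0.005
grip_force: 3.4
```

Request:
{"api": "arm_command", "payload": {"rows": [[[0, 0, 0], 0], [[0, 0, 0], 0], [[0, 0, 0], 0], [[0, 0, 0], 0], [[0, 0, 0], 0]]}}

```text
t: 17.55
eef_pos: [453.8, 71.8, 56.1]
tcp_rot: [3.141, -0.0, -0.001]
ft_force: [-1.1, 0.3, 7.3]
opening: 0.002
grip_force: 3.4
```

Request:
{"api": "arm_command", "payload": {"rows": [[[0, 0, -0.04], 0], [[0, 0, -0.08], 0], [[0.02, 0.16, 0], 0], [[0.019, 0.153, 0], 0], [[0, 0, 0.04], 0]]}}

```text
t: 18.05
eef_pos: [464.6, -9.5, 77.0]
tcp_rot: [3.141, -0.003, -0.004]
ft_force: [1.1, 0.6, -0.5]
opening: 0.003
grip_force: 0.0
```

Request:
{"api": "arm_command", "payload": {"rows": [[[0, 0, 0.04], 0], [[0, 0, 0.02], 0], [[0, 0, 0], 0], [[0, 0, 0], 0], [[0, 0, 0], 0]]}}

```text
t: 18.55
eef_pos: [463.4, -5.9, 61.0]
tcp_rot: [3.141, -0.0, -0.0]
ft_force: [0.0, -0.8, -0.2]
opening: 0.007
grip_force: 0.0
```

```bash
python3 -c "
from h import *
print(state())"
```

```text
{'t': 18.55, 'joints': array([-1.55358735e-01,  5.10515579e-01,  2.09747879e+00, -1.84373644e-04,
        5.33474693e-01,  1.41570768e+00]), 'qvel': array([-0.00418643, -0.0018153 ,  0.0001902 , -0.00059651, -0.0018627 ,
        0.00075918]), 'tau': array([ 2.57551856e-02, -4.93674660e+01, -1.29098958e+01,  2.48492975e-02,
       -7.15784845e-02,  4.24819693e-03]), 'eef_pos': array([463.36903921,  -5.89568482,  61.02678237]), 'tcp_rot': array([ 3.14148091e+00, -1.07615663e-04, -1.11338264e-04]), 'ft_force': array([ 0.02275049, -0.75331169, -0.16145561]), 'moment': array([-0.0267071 ,  0.04255209,  0.00129031]), 'grip_force': 0.0, 'opening': 0.0068323940684681716}
```

Request:
{"api": "arm_command", "payload": {"rows": [[[0, 0, 0.012], 0], [[0, 0, 0.012], 0], [[0, 0, 0.01], 0], [[0, 0, 0], 0], [[0, 0, 0], 0]]}}

```text
t: 19.05
eef_pos: [463.4, -6.4, 52.4]
tcp_rot: [3.142, -0.0, -0.001]
ft_force: [1.4, 1.7, 3.6]
opening: 0.004
grip_force: 1.5
```

Request:
{"api": "arm_command", "payload": {"rows": [[[0, 0, -0.02], 0], [[0, 0, -0.04], 0], [[0, 0, -0.06], 0], [[0, 0, -0.1], 0], [[0, 0, 0], 0]]}}

```text
t: 19.55
eef_pos: [464.2, -6.7, 110.1]
tcp_rot: [3.141, -0.004, -0.001]
ft_force: [0.6, -0.1, -0.2]
opening: 0.002
grip_force: 0.0
```

Request:
{"api": "arm_command", "payload": {"rows": [[[0, 0, 0], -0.045], [[0, 0, 0], -0.045], [[0, 0, 0], -0.045], [[0, 0, 0], -0.045], [[0, 0, 0], -0.045]], "claw": 0.68}}

```text
t: 20.05
eef_pos: [463.0, -6.5, 107.2]
tcp_rot: [-3.141, 0.001, 0.711]
ft_force: [-0.0, -0.3, 0.1]
opening: 0.37
grip_force: 0.0
```

Request:
{"api": "arm_command", "payload": {"rows": [[[0, 0, 0], -0.025], [[0, 0, 0], 0], [[0, 0, 0], 0], [[0, 0, 0], 0], [[0, 0, 0], 0]]}}

```text
t: 20.55
eef_pos: [463.3, -6.4, 107.3]
tcp_rot: [3.142, 0.0, 0.783]
ft_force: [0.6, -0.6, 0.0]
opening: 0.682
grip_force: 0.0
```

Run:
```python
from h import *
for c in ["top","scene"]:
    p,d=viewer.read_camera(c)
    for n in ["dial_top","pan"]: print(c,n,[(np.array(x["position"]).round(1),round(x["confidence"],2)) for x in models.mark_of(c,n)[:3]])
    u,v=w2px(c,[463,-6,74]).astype(int)
    cv2.imwrite(f"pics/d{c}.png",cv2.resize(p[v-50:v+50,u-65:u+65,::-1],(780,600),interpolation=cv2.INTER_CUBIC))
s=state();print(s["t"],s["eef_pos"],s["tcp_rot"],s["joints"][5],s["opening"])
```

```text
top dial_top []
top pan [(array([610.4,  87.8,  53.1]), 0.75)]
scene dial_top [(array([464.2,  -6.7,  74.6]), 0.69)]
scene pan [(array([611.5,  88.9,  56.5]), 0.65), (array([ 472.8, -148. ,    3.1]), 0.44)]
20.85 [463.33734045  -6.42327598 107.35465275] [3.14153771e+00 6.61399784e-05 7.84003373e-01] 0.6303940089794781 0.6813712736808238
```

View pics/dscene.png

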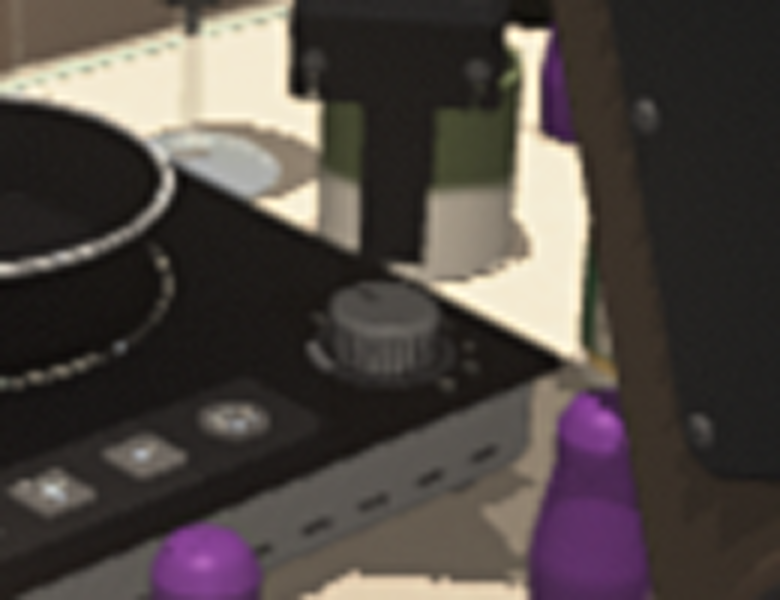

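The dial at crop px (385,330) has sprung out and its pointer still faces the back. Now I lower over it and grip.

Request:
{"api": "arm_command", "payload": {"rows": [[[0, 0, 0.06], 0], [[0, 0, 0.06], 0], [[0, 0, 0.05], 0], [[0, 0, 0.016], 0], [[0, 0, 0], 0]]}}

```text
t: 21.35
eef_pos: [463.2, -6.4, 60.6]
tcp_rot: [-3.141, 0.001, 0.784]
ft_force: [0.2, -1.1, 0.2]
opening: 0.678
grip_force: 0.0
```

Request:
{"api": "arm_command", "payload": {"rows": [[[0, 0, 0], 0], [[0, 0, 0], 0], [[0, 0, 0], 0], [[0, 0, 0], 0], [[0, 0, 0], 0]], "claw": 0.3}}

```text
t: 21.85
eef_pos: [463.0, -6.1, 61.0]
tcp_rot: [-3.141, 0.0, 0.784]
ft_force: [-1.5, 4.5, 0.9]
opening: 0.407
grip_force: 30.0
```

Request:
{"api": "arm_command", "payload": {"rows": [[[0, 0, 0], 0.02], [[0, 0, 0], 0.04], [[0, 0, 0], 0.04], [[0, 0, 0], 0.04], [[0, 0, 0], 0.04]]}}

```text
t: 22.35
eef_pos: [462.2, -5.2, 60.8]
tcp_rot: [-3.14, 0.002, 0.213]
ft_force: [-2.8, 16.1, 1.8]
opening: 0.41
grip_force: 30.0
```

Request:
{"api": "arm_command", "payload": {"rows": [[[0, 0, 0], 0.04], [[0, 0, 0], 0.04], [[0, 0, 0], 0.04], [[0, 0, 0], 0.04], [[0, 0, 0], 0.04]]}}

```text
t: 22.85
eef_pos: [462.4, -4.1, 60.8]
tcp_rot: [-3.14, 0.003, -0.416]
ft_force: [1.4, 29.4, 2.1]
opening: 0.41
grip_force: 30.0
```

Request:
{"api": "arm_command", "payload": {"rows": [[[0, 0, 0], 0.04], [[0, 0, 0], 0.04], [[0, 0, 0], 0.04], [[0, 0, 0], 0], [[0, 0, 0], 0]]}}

```text
t: 23.35
eef_pos: [462.9, -3.6, 60.9]
tcp_rot: [-3.14, 0.003, -0.788]
ft_force: [2.2, 33.9, 1.1]
opening: 0.411
grip_force: 30.0
```

Request:
{"api": "arm_command", "payload": {"rows": [[[0, 0, 0], 0], [[0, 0, 0], 0], [[0, 0, 0], 0], [[0, 0, 0], 0], [[0, 0, 0], 0]], "claw": 0.68}}

```text
t: 23.85
eef_pos: [463.4, -6.7, 60.9]
tcp_rot: [3.142, -0.0, -0.787]
ft_force: [-0.1, -0.8, -0.1]
opening: 0.677
grip_force: 0.0
```

Request:
{"api": "arm_command", "payload": {"rows": [[[0, 0, 0], 0], [[0, 0, -0.06], 0], [[0, 0, -0.12], 0], [[0, 0, -0.16], 0], [[0, 0, -0.16], 0]]}}

```text
t: 24.35
eef_pos: [462.9, -6.5, 187.1]
tcp_rot: [3.141, 0.001, -0.787]
ft_force: [0.0, -0.3, 0.0]
opening: 0.678
grip_force: 0.0
```

Request:
{"api": "arm_command", "payload": {"rows": [[[0.1, 0.1, 0], 0], [[0.1, 0.1, 0], 0], [[0.1, 0.1, 0], 0], [[0.1, 0.1, 0], 0], [[0.1, 0.1, 0], 0]]}}

```text
t: 24.85
eef_pos: [462.8, -184.7, 186.0]
tcp_rot: [3.142, -0.0, -0.787]
ft_force: [0.7, 0.8, -0.5]
opening: 0.683
grip_force: 0.0
```

Request:
{"api": "arm_command", "payload": {"rows": [[[0.1, 0.1, 0], 0], [[0.1, 0.1, 0], 0], [[0.1, 0.1, 0], 0], [[0, 0, 0], 0], [[0, 0, 0], 0]]}}

```text
t: 25.35
eef_pos: [462.5, -289.6, 185.5]
tcp_rot: [3.142, 0.001, -0.788]
ft_force: [-0.1, -0.7, -0.8]
opening: 0.68
grip_force: 0.0
```

Run:
```python
from h import *
p,d=viewer.read_camera("top")
for n in ["dial_top","pan","shaker_mid","spice_jar","mug","tin","jar","wine_glass"]: print(n,[(np.array(x["position"]).round(1),round(x["confidence"],2)) for x in models.mark_of("top",n)[:4]])
X=np.array([[720,220],[720,-60],[400,-60],[400,220]],float)
src=np.float32([w2px("top",[a,b,60]) for a,b in X]);dst=np.float32([[0,0],[525,0],[525,600],[0,600]])
cv2.imwrite("pics/end.png",cv2.warpPerspective(p[:,:,::-1],cv2.getPerspectiveTransform(src,dst),(525,600),flags=cv2.INTER_CUBIC))
s=state();print(s["t"],s["eef_pos"],s["ft_force"])
```

```text
dial_top [(array([466.3,  -6. ,  76.5]), 0.77)]
pan [(array([609.2,  91.2,  55. ]), 0.89), (array([453.5, 114.7,  58.2]), 0.67)]
shaker_mid [(array([ 524.8, -267.7,   42.3]), 0.88), (array([347.9,   1.4,  44.9]), 0.81), (array([ 654.3, -305. ,   43.5]), 0.79), (array([356.9, 165.6,  41. ]), 0.75)]
spice_jar [(array([ 468.7, -144.2,   -4.7]), 0.88)]
mug [(array([ 617.9, -165.3,   -2.7]), 0.89)]
tin [(array([568.4, 336.6,  -2.5]), 0.57)]
jar [(array([436. , 320.7,  -1.1]), 0.67)]
wine_glass [(array([ 7.276e+02, -1.293e+02,  6.000e-01]), 0.57)]
25.8 [ 463.13606669 -288.86145404  186.02729128] [ 0.37836389 -0.22827798 -0.43083283]
```

View pics/end.png

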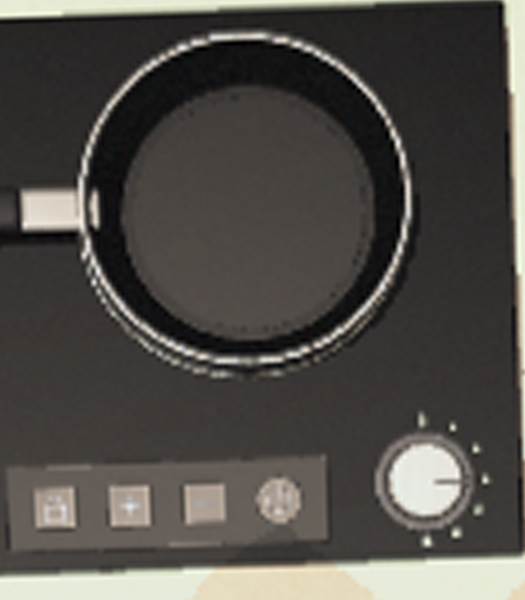

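The image shows the pointer at px (448,481) facing the third dot at (485,480). The dial is out, the pan covers the ring, and everything else is in place. I hand the job in.

```bash
python3 -c "
from h import *
print(env.job_done())"
```

```text
the job is handed in; nothing more can be done
None
```

The job is handed in (no verdict came back): shaker upright on the worktop, pan within about 2 mm of the zone centre, power key held for over half a second at about 7 N, dial out and pointing at the third dot, and nothing round the hob measurably moved.

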